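# Offer up an offset lever to the drilling fixture

## Robot

A 6-joint arm with a two-finger parallel gripper is mounted at the origin on the work surface. World frame = base frame: x ahead of the robot, y to its left, z up, the work surface at z = 0. Lengths are in m, angles in degrees, forces in N, time in s.
With the tool pointing down it reaches from about 0.35 to 0.875 m from the base axis. Payload 4.2 kg.
Tool frame: the origin (TCP) lies at the very end of the fingers, on their centre line; the grasp point (between the pads) lies 19 mm behind it (r.grip_point_offset is the distance from the TCP to the grasp point, in m); z points along the fingers, y is the line along which they close (so a half turn about z gives the same grasp; the last joint's range is limited). The gripper opens to 87 mm and grips with 3 to 60 N. Pads are 19 mm wide; open, the fingers measure 117 mm over their backs; the gripper's body (75 mm by 190 mm) begins 51 mm behind the grasp point.
Start: joints at [91.65, 22.042, 0.453, 0, -68.411, -14.817], TCP at [0.142, 0.609, 0.223] pointing down, gripper open.
Joint ranges: [-179.83, 179.83], [-69.29, 118.12], [-61.27, 80.66], [-181.25, 117.63], [-171.15, -9.14], [-177.46, 177.46]. Speed limits (degrees/s): [159.86, 159.86, 180, 180, 180, 180].

## Interface

Orientations are given as a 3x3 rotation matrix whose columns are the frame's x, y, z axes.
In Python, from station import r gives the robot as it stands.
- The arm moves only by the tool move_arm, never from a script. Its argument "series" is a list of rows, each a list of 3 entries, a list of its own where there are three numbers: the turn, a rotation vector about the tool's x, y, z as a fraction of full scale, then the shift along the tool's x, y, z as a fraction of full scale, then the opening, from 0 (shut) to 1 (fully open). A call has 1 to 12 rows; each row shifts and turns the commanded pose from where the row before left it, along the tool's axes as they then stand; what a row does not reach is not made up. Full scale, the value 1, is 0.5 m for a shift and 0.1 rad for a turn. A row lasts 1/10 s, in which the tool goes at most 50 mm and 8.59 degrees, less where a joint would pass 70% of its speed; a pose out of reach is approached as far as the arm can. A call with a number of a shift or a turn outside -1 to 1 is refused whole. A call with a gripper value outside its range is refused whole. The fingers move at their own pace and stop on an object; the grip force is fixed at half the most. Time passes only in rows, so rows that do not move let the fingers close. It gives the time, the measured TCP pose, the force, the opening and the grip force at its end, in the units of the state.
- r.sense(): the state, without advancing time (a new reading comes with each control period).
- r.capture(name): name is "scene" or "side" or "wrist"; returns a dict with "img" (420x560x3 uint8, red, green, blue), "fx", "fy", "cx", "cy" (pixels), "k1" (the pictures are not rectified: a ray, as slopes to the right and down, at radius r is drawn at 1 + k1 r^2 times it, then the intrinsics apply), "origin" and "orientation" of the camera in the world. Camera axes: x right, y up, looking along -z (the intrinsics and any distortion apply to the point x, -y, -z); pixel columns grow to the right and rows downward; lengths in m; the calibration is good to about 2 mm. A picture is of the moment at which its call begins. There is no depth.
- r.finish_job(): hands the job in; it is judged then, once.
Trained networks look in the newest picture that a camera, given by its name, has taken for a name from the list of things; names that differ only in an ending like _2 or _b are one class to them, and where a whole thing is asked for, a point or a joint stands for the part that bears it (a point fixed in the world has none). Each returns a list of dicts, best first, with "score" (0 to 1); they miss things now and then, are a little off and sometimes report something else, mostly with a low value. They report only what shows in the picture. A call takes as long as a camera call. They do not tell look-alikes from the thing itself.
- r.cut_out(target, camera): "pixels" (420x560 bool, what is visible of it) and "centre" ([column, row] in pixels, amid what is visible of it).
- r.pinpoint(target, camera): "centre" ([column, row] in pixels: a listed point, or the origin of a listed thing).
The state is a dict: "time_s": time; "joints": joint angles; "joint_velocities": joint speeds; "effort": joint torques, N m; "tcp_pos": TCP position; "ee_rot": TCP orientation; "wrist_force": force on the tool from outside, world axes, zero at the start; "moment": the same for the moment, N m; "gripper_width": opening from 0.0 (shut) to 1.0 (fully open); "gripper_force": force on a finger pad.
Only numpy, scipy, OpenCV 4.12 (cv2) and the standard library are available. Lean on these libraries where they do the work, as an engineer would, in place of code of your own. Each camera call takes 0.05 s, during which the arm holds its last target. There are 200 camera calls.

## Task

First swing the drilling fixture's clamp arm, the one with the orange knob, round to the side, fully clear of the pins. Then pick up the cast lever by its balance point and, keeping it level, bring it over the fixture with its big hub above the thick pin and its small eye above the thin pin. Finish still holding it there, steady and level, about 4 cm above the pin tips and touching neither fixture nor clamp; leave the other things on the bench where they are.

Things in the scene. Friction and masses are not known exactly. Their poses are not given: they have to be found in the camera images.
- lever: Loose cast-aluminium lever, 219 mm long, about 0.45 kg. Round hub (50 mm dia, 16 mm bore, red band) and small eye (28 mm dia, 10 mm bore), both 40 mm tall, centres 180 mm apart, joined by a straight flat-sided web 16 mm wide, 10 to 32 mm above the underside. Origin: on the underside below the balance point (centre of mass), 52 mm from the hub's centre. x runs along the web from hub to eye, z up
- lever_balance (a point): The lever's balance point: centre of the web's section, 21 mm above the underside, 52 mm from the hub's centre. Unmarked
- lever_hub (a point): Centre of the hub's bore at its lower face (x = -52 mm in the lever's frame)
- lever_eye (a point): Centre of the eye's bore at its lower face (x = +128 mm in the lever's frame)
- fixture: Blue drilling fixture bolted to the bench, plate 240 x 130 x 15 mm. Origin: centre of its underside; x along the plate from thick to thin pin, z up. On its centre line stand two steel pins 180 mm apart on wider round seats (seat tops 35 mm, pin tips 60 mm above the bench). The clamp post (24 mm dia) stands at x = +30, y = +50 mm
- hub_pin (a point): Tip of the thick pin (12 mm diameter, on a 42 mm seat), for the hub; at x = -90 mm of the fixture, 60 mm above the bench
- eye_pin (a point): Tip of the thin pin (7 mm diameter, on a 24 mm seat), for the eye; at x = +90 mm of the fixture, 60 mm above the bench
- clamp (a joint): Angle of the clamp arm about its upright post, rad, 0 to 2.2, counter-clockwise from above. At 0 the arm points along the fixture's -y, straight across the nest; at 1.57 it points along the fixture's +x, beside the pins and clear of them. Light friction (about 1 N at the knob), stays where it is left
- clamp_hinge (a point): On the clamp arm's vertical hinge axis, 98 mm above the bench
- clamp_knob (a point): Orange upright round knob at the free end of the clamp arm, 18 mm dia, from 78 to 113 mm above the bench, 70 mm from the hinge axis; this point is on its axis, 98 mm above the bench. The steel arm below it is 20 mm wide, 10 mm thick (68 to 78 mm above the bench)
- hammer: Bystander: hammer lying on the bench beyond the work. Origin: underside
- screwdriver: Bystander: screwdriver lying on the right side of the bench. Origin: underside
- pliers: Bystander: orange-handled pliers, 160 mm long, lying beyond the work. Origin: underside near the pivot
- spool: Bystander: spool of solder, 56 mm diameter, 40 mm tall, near the robot. Origin: centre of the underside
- tin: Bystander: green can, 60 mm diameter, 100 mm tall, on the left side. Origin: centre of the underside
Mind the look-alikes: they are no part of the job. What is meant by the lever is not yellow, and is the smaller of those in its own colour.

How it is judged:
By the outcome, as a careful person would: the job done as asked, in the order asked, and still so for the second after the job is handed in, while the arm keeps its last pose, push and grip.
It also fails if it takes over 58 s, if anything falls off the work surface, if the arm or the gripper's body presses on something with over 40 N, if the wrist force passes 120 N, or if a joint passes its speed limit or range.

## Working session

There is one attempt and no reset: what is moved stays moved. The work goes in short steps, Python scripts to look and compute and a tool call to move; the robot and the scene stay as the last step left them, time stands still between calls to the robot, and variables do not carry over. Pictures are saved under pics/ and viewed, at most 10 in all, crops included, and the job is handed in when it is done.

Besides the shell and the picture viewer there is one more tool, called after "Request:" as name([rows], argument=value, ...), one row to a line, values as JSON. move_arm: Moves the arm, as the interface text tells. Its arguments: {"type":"object","properties":{"series":{"type":"array"}},"required":["series"]}

```bash
mkdir -p pics; ls
cat > h.py <<'E'
import numpy as np, cv2
from station import r
def cap(n,save=None):
    c=r.capture(n)
    if save: cv2.imwrite(f'pics/{save}.png',c['img'][:,:,::-1])
    return c
def ray(c,p):
    d=np.array([(p[0]-c['cx'])/c['fx'],(p[1]-c['cy'])/c['fy']]);u=d.copy()
    for _ in range(20): u=d/(1+c['k1']*(u@u))
    R=np.array(c['orientation']); v=R@np.array([u[0],-u[1],-1.]); return np.array(c['origin']),v/np.linalg.norm(v)
def atz(c,p,z):
    o,v=ray(c,p); return o+v*(z-o[2])/v[2]
def tri(c1,p1,c2,p2):
    A=np.zeros((3,3));b=np.zeros(3);L=[ray(c1,p1),ray(c2,p2)]
    for o,v in L: M=np.eye(3)-np.outer(v,v);A+=M;b+=M@o
    x=np.linalg.solve(A,b); return x,[np.linalg.norm(np.cross(x-o,v)) for o,v in L]
E
python3 - <<'E'
from h import *
np.set_printoptions(precision=4,suppress=True)
s=r.sense();print(s['tcp_pos'],s['ee_rot'],s['gripper_width'])
for n in ['scene','side','wrist']:
    c=cap(n,n+'0');print(n,c['origin'])
    for t in ['lever_balance','lever_hub','lever_eye','hub_pin','eye_pin','clamp_knob','clamp_hinge']:
        print(t,[(np.round(d['centre']),round(d['score'],2)) for d in r.pinpoint(t,n)][:5])
E
```

```text
pics
[0.1422 0.608  0.2214] [[ 0.9737 -0.228  -0.0004]
 [-0.228  -0.9737 -0.0022]
 [ 0.0001  0.0023 -1.    ]] 0.9992343670392705
scene [ 1.4131 -0.5729  0.8626]
lever_balance [(array([217., 219.]), 0.63), (array([387., 180.]), 0.6), (array([310., 167.]), 0.56)]
lever_hub [(array([342., 233.]), 0.95), (array([225., 229.]), 0.7), (array([304., 165.]), 0.6)]
lever_eye [(array([372., 209.]), 0.79), (array([200., 203.]), 0.57), (array([352., 219.]), 0.45)]
hub_pin [(array([239., 266.]), 0.85)]
eye_pin [(array([276., 231.]), 0.85), (array([350., 219.]), 0.66)]
clamp_knob [(array([274., 229.]), 0.66)]
clamp_hinge [(array([252., 226.]), 0.78), (array([147., 284.]), 0.74)]
side [-0.1918 -0.8406  1.1795]
lever_balance [(array([172., 208.]), 0.82), (array([274., 285.]), 0.82), (array([268., 184.]), 0.81), (array([322., 213.]), 0.69), (array([322., 228.]), 0.36)]
lever_hub [(array([153., 227.]), 0.8), (array([292., 282.]), 0.76), (array([361., 239.]), 0.36)]
lever_eye [(array([243., 310.]), 0.85), (array([241., 177.]), 0.76), (array([209., 194.]), 0.68)]
hub_pin [(array([360., 245.]), 0.77)]
eye_pin [(array([308., 224.]), 0.58)]
clamp_knob [(array([324., 211.]), 0.76), (array([308., 224.]), 0.28)]
clamp_hinge [(array([320., 234.]), 0.56)]
wrist [0.2155 0.5918 0.3852]
lever_balance []
lever_hub []
lever_eye []
hub_pin []
eye_pin []
clamp_knob []
clamp_hinge []
```

View pics/scene0.png

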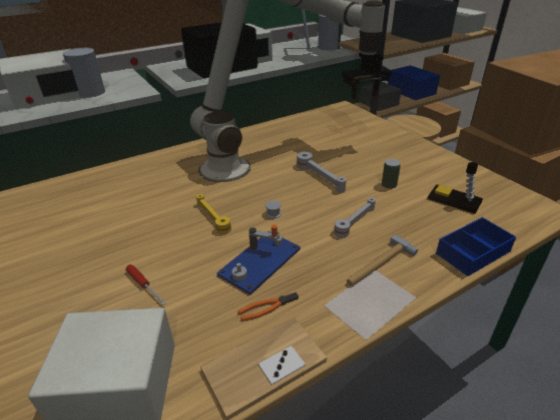

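View pics/side0.png

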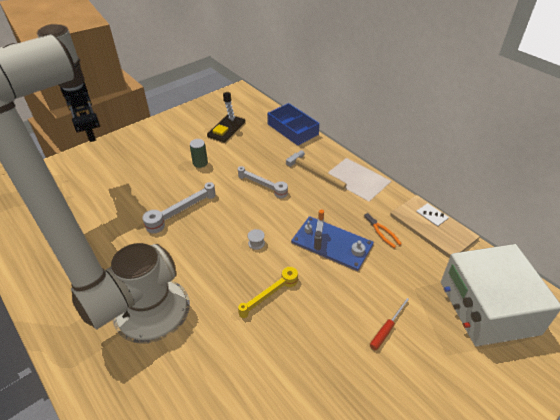

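The scene view shows three levers: a large grey one at (304,158)-(340,185), a yellow one at (223,222)-(200,200), and a small grey one at (342,228)-(373,204). In the side view the small grey one is at (281,187)-(241,172). The target is the small grey one. The clamp knob is at (274,229) in the scene view and (321,213) in the side view.

Run:
```python
from h import *
np.set_printoptions(precision=4,suppress=True)
a=cap('scene');b=cap('side')
for n,p,q in [('hub_pin',(239,266),(360,245)),('eye_pin',(276,235),(308,224)),('knob',(274,229),(322,212)),('hinge',(252,228),(320,234)),('hub',(342,230),(281,187)),('eye',(372,206),(241,175))]:
    print(n,*tri(a,p,b,q),atz(a,p,.05),atz(b,q,.05))
x=a['img'][180:290,180:400];cv2.imwrite('pics/crop.png',cv2.resize(x[:,:,::-1],None,fx=3.5,fy=3.5,interpolation=cv2.INTER_CUBIC))
```

```text
hub_pin [ 0.612  -0.2411  0.0506] [np.float64(0.003740641772447712), np.float64(0.0037406417724476075)] [ 0.6095 -0.2368  0.05  ] [ 0.6115 -0.245   0.05  ]
eye_pin [ 0.5458 -0.0741  0.0491] [np.float64(0.0019291481546550896), np.float64(0.0019291481546550122)] [ 0.548 -0.077  0.05 ] [ 0.5458 -0.0724  0.05  ]
knob [ 0.5793 -0.1003  0.1054] [np.float64(0.000824550172669611), np.float64(0.000824550172669645)] [ 0.5188 -0.0668  0.05  ] [ 0.6194 -0.0611  0.05  ]
hinge [ 0.5227 -0.1489  0.088 ] [np.float64(0.004458589943942282), np.float64(0.004458589943942274)] [ 0.4761 -0.1228  0.05  ] [ 0.5461 -0.1303  0.05  ]
hub [0.6096 0.1414 0.0216] [np.float64(0.005922708860943134), np.float64(0.005922708860942973)] [0.6403 0.1098 0.05  ] [0.5925 0.125  0.05  ]
eye [0.5506 0.3182 0.0056] [np.float64(0.0033255786825825044), np.float64(0.003325578682582365)] [0.5931 0.2765 0.05  ] [0.521  0.2698 0.05  ]
```

View pics/crop.png

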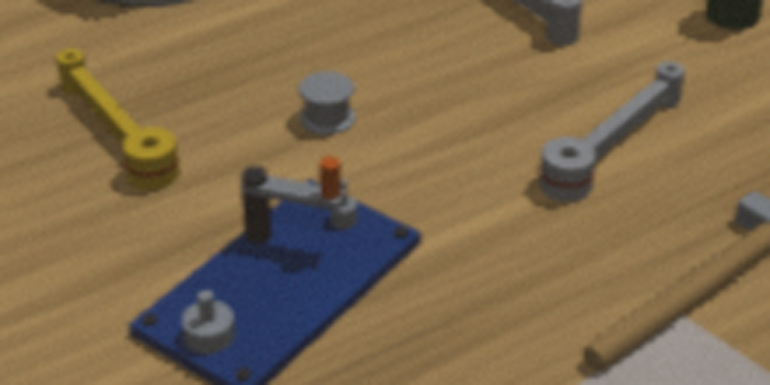

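The crop shows the small grey lever with its red-banded hub at (567,165) and eye at (670,80). It is neither yellow nor the larger grey one. The clamp arm lies across the nest, with the knob at (330,178) in the crop. I'll travel to above the fixture.

Request:
move_arm([
  [[0,0,0],[0.068,0.068,-0.004],0.4],
  [[0,0,0],[0.068,0.068,-0.004],0.4],
  [[0,0,0],[0.068,0.068,-0.004],0.4],
  [[0,0,0],[0.068,0.068,-0.004],0.4],
  [[0,0,0],[0.068,0.068,-0.004],0.4],
  [[0,0,0],[0.068,0.068,-0.004],0.4],
  [[0,0,0],[0.068,0.068,-0.004],0.4],
  [[0,0,0],[0.068,0.068,-0.004],0.4],
  [[0,0,0],[0.068,0.068,-0.004],0.4],
  [[0,0,0],[0.068,0.068,-0.004],0.4],
  [[0,0,0],[0.068,0.068,-0.004],0.4],
  [[0,0,0],[0.068,0.068,-0.004],0.4],
])

```text
time_s: 2.5
tcp_pos: [0.4474, 0.1165, 0.2472]
ee_rot: [[0.974, -0.227, 0.001], [-0.227, -0.974, 0.001], [0.001, -0.001, -1.0]]
wrist_force: [0.4, 0.9, -0.2]
gripper_width: 0.402
gripper_force: 0.0
```

Request:
move_arm([
  [[0,0,0],[0.068,0.068,-0.004],0.4],
  [[0,0,0],[0.068,0.068,-0.004],0.4],
  [[0,0,0],[0.068,0.068,-0.004],0.4],
  [[0,0,0],[0.068,0.068,-0.004],0.4],
  [[0,0,0],[0.068,0.068,-0.004],0.4],
  [[0,0,1],[0,0,0],0.4],
  [[0,0,1],[0,0,0],0.4],
  [[0,0,1],[0,0,0],0.4],
  [[0,0,1],[0,0,0],0.4],
  [[0,0,1],[0,0,0],0.4],
  [[0,0,1],[0,0,0],0.4],
  [[0,0,1],[0,0,0],0.4],
])

```text
time_s: 3.7
tcp_pos: [0.5735, -0.0859, 0.2566]
ee_rot: [[0.595, -0.804, 0.0], [-0.804, -0.595, 0.0], [-0.0, -0.0, -1.0]]
wrist_force: [0.3, -1.0, -0.4]
gripper_width: 0.398
gripper_force: 0.0
```

Request:
move_arm([
  [[0,0,1],[0,0,0],0.4],
  [[0,0,1],[0,0,0],0.4],
  [[0,0,1],[0,0,0],0.4],
  [[0,0,1],[0,0,0],0.4],
  [[0,0,1],[0,0,0],0.4],
  [[0,0,1],[0,0,0],0.4],
  [[0,0,1],[0,0,0],0.4],
  [[0,0,1],[0,0,0],0.4],
  [[0,0,1],[0,0,0],0.4],
  [[0,0,1],[0,0,0],0.4],
  [[0,0,1],[0,0,0],0.4],
  [[0,0,1],[0,0,0],0.4],
])

```text
time_s: 4.9
tcp_pos: [0.5734, -0.0859, 0.2566]
ee_rot: [[-0.534, -0.846, 0.0], [-0.846, 0.534, 0.0], [-0.0, -0.0, -1.0]]
wrist_force: [-0.3, -0.7, -0.2]
gripper_width: 0.399
gripper_force: 0.0
```

Request:
move_arm([
  [[0,0,1],[0,0,0],0.4],
  [[0,0,1],[0,0,0],0.4],
  [[0,0,1],[0,0,0],0.4],
  [[0,0,0],[0,0,0],0.4],
])

```text
time_s: 5.3
tcp_pos: [0.5735, -0.0859, 0.2566]
ee_rot: [[-0.757, -0.653, 0.0], [-0.653, 0.757, 0.0], [-0.0, -0.0, -1.0]]
wrist_force: [0.2, -0.2, 0.9]
gripper_width: 0.4
gripper_force: 0.0
```

```bash
cat >> h.py <<'E'
np.set_printoptions(precision=4,suppress=True)
def st():
    s=r.sense();R=np.array(s['ee_rot']);print('t',s['time_s'],'tcp',np.array(s['tcp_pos']),'yaw_y',np.degrees(np.arctan2(R[1,1],R[0,1])).round(2),'z',R[:,2],'w',round(s['gripper_width'],3),'F',np.array(s['wrist_force']),'gf',s['gripper_force'],'j',np.round(s['joints'],1));return s
def go(p,yaw,s=None):
    "tool-frame fractions (total) from now to p, and turn about z total fraction"
    s=s or r.sense();R=np.array(s['ee_rot']);y=np.degrees(np.arctan2(R[1,1],R[0,1]))
    d=(yaw-y+180)%360-180
    print('shift tool',R.T@(np.array(p)-s['tcp_pos'])/.5,'turn',-np.radians(d)/.1)
def pins(n,c,ts):
    for t in ts: print(n,t,[(np.round(d['centre'],1),round(d['score'],2)) for d in r.pinpoint(t,n)][:4])
E
python3 - <<'E'
from h import *
st();c=cap('wrist','w1');pins('wrist',c,['hub_pin','eye_pin','clamp_knob','clamp_hinge'])
E
```

```text
t 5.3 tcp [ 0.5735 -0.0859  0.2566] yaw_y 130.79 z [ 0.0001  0.     -1.    ] w 0.4 F [ 0.1759 -0.1759  0.9486] gf 0.0 j [  7.5  16.4  -2.9  -0.  -70.7 -56.7]
wrist hub_pin [(array([131.2, 107. ]), 0.62)]
wrist eye_pin [(array([308.4, 170.5]), 0.93), (array([264.3, 102.4]), 0.29)]
wrist clamp_knob [(array([267.8, 186.5]), 0.76)]
wrist clamp_hinge [(array([266., 101.]), 0.95)]
```

View pics/w1.png

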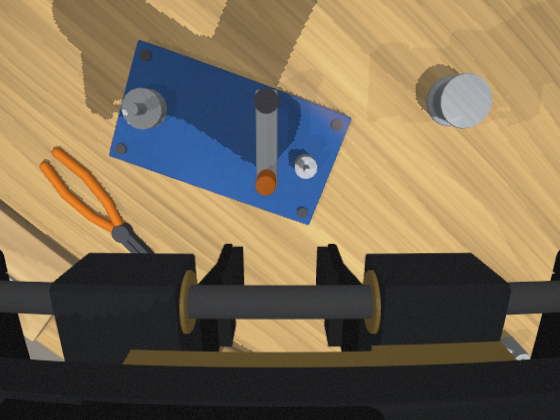

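The wrist view shows the plate with the thick pin at (130,107), thin pin at (308,170), knob at (265,183) and hinge at (265,100). The spool is at (460,100) and the pliers at the left edge.

Run:
```python
from h import *
a=cap('scene');b=cap('side');w=cap('wrist');
for n,p,q,m,z in [('hub_pin',(239,266),(360,245),(131.2,107),.06),('eye_pin',(276,235),(308,224),(308.4,168),.06),('knob',(274,229),(322,212),(266.5,185),.1),('hinge',(252,228),(320,234),(266,101),.098)]:
    print(n,'ws',*tri(a,p,w,m),'wd',*tri(b,q,w,m),'w@z',atz(w,m,z))
```

```text
hub_pin ws [ 0.6138 -0.2405  0.0554] [np.float64(0.0017973629306942108), np.float64(0.0017973629306941613)] wd [ 0.6142 -0.2439  0.0475] [np.float64(0.0008951339726229916), np.float64(0.0008951339726231211)] w@z [ 0.6117 -0.2407  0.06  ]
eye_pin ws [ 0.5455 -0.0728  0.0473] [np.float64(0.0024704718198565014), np.float64(0.002470471819856575)] wd [ 0.5466 -0.071   0.0483] [np.float64(0.0004521873704411349), np.float64(0.00045218737044106394)] w@z [ 0.5454 -0.0726  0.06  ]
knob ws [ 0.5769 -0.0986  0.1026] [np.float64(0.0009672308456677822), np.float64(0.0009672308456678585)] wd [ 0.5777 -0.0991  0.1065] [np.float64(0.0014966804674328876), np.float64(0.0014966804674329728)] w@z [ 0.5778 -0.0973  0.1   ]
hinge ws [ 0.5232 -0.1449  0.0907] [np.float64(0.0004441940121562886), np.float64(0.00044419401215644986)] wd [ 0.5255 -0.1467  0.0787] [np.float64(0.0025345206372458236), np.float64(0.0025345206372457403)] w@z [ 0.5233 -0.1443  0.098 ]
```

Request:
move_arm([
  [[0,0,0],[0.01,-0.024,0.06],0.4],
  [[0,0,0],[0,0,0.08],0.4],
  [[0,0,0],[0,0,0.08],0.4],
  [[0,0,0],[0,0,0.07],0.4],
  [[0,0,0],[0,0,0.05],0.4],
  [[0,0,0],[0,0,0],0.28],
  [[0,0,0],[0,0,0],0.28],
  [[0,0,0],[0,0,0],0.28],
])

```text
time_s: 6.5
tcp_pos: [0.5791, -0.0983, 0.0885]
ee_rot: [[-0.757, -0.654, 0.004], [-0.654, 0.757, -0.0], [-0.003, -0.003, -1.0]]
wrist_force: [-0.1, 0.0, 0.1]
gripper_width: 0.292
gripper_force: 0.0
```

Run:
```python
from h import *
st();c=cap('wrist','w2');pins('wrist',c,['clamp_knob','clamp_hinge'])
```

```text
t 6.5 tcp [ 0.5791 -0.0983  0.0885] yaw_y 130.82 z [ 0.0038 -0.0001 -1.    ] w 0.292 F [-0.0559  0.0019  0.1056] gf 0.0 j [  6.2  25.6 -15.1   0.  -49.1 -55.4]
wrist clamp_knob [(array([280.3, 271.1]), 0.63)]
wrist clamp_hinge [(array([279.5, 107.5]), 0.69)]
```

View pics/w2.png

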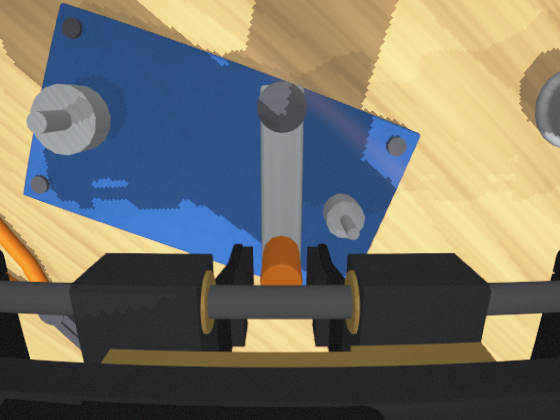

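The knob at (280,260) sits centred between the fingers and the arm points straight up the image, so I can start the sweep.

Request:
move_arm([
  [[0,0,-0.5],[0,0.007,0],0.28],
  [[0,0,-1],[0,0.014,0],0.28],
  [[0,0,-1],[0,0.014,0],0.28],
  [[0,0,-1],[0,0.014,0],0.28],
  [[0,0,-1],[0,0.014,0],0.28],
  [[0,0,-1],[0,0.014,0],0.28],
  [[0,0,-1],[0,0.014,0],0.28],
  [[0,0,0],[0,0,0],0.28],
])

```text
time_s: 7.45
tcp_pos: [0.5403, -0.0735, 0.0877]
ee_rot: [[-0.207, -0.978, 0.002], [-0.978, 0.207, 0.0], [-0.001, -0.002, -1.0]]
wrist_force: [0.4, 0.6, 0.4]
gripper_width: 0.278
gripper_force: 0.0
```

Run:
```python
from h import *
s=st();c=cap('wrist','w3');pins('wrist',c,['clamp_knob','clamp_hinge'])
d=np.array(s['tcp_pos'])[:2]-[.5225,-.1455];print(np.hypot(*d),np.degrees(np.arctan2(d[1],d[0])))
```

```text
t 7.45 tcp [ 0.5403 -0.0735  0.0877] yaw_y 168.04 z [ 0.0022  0.0003 -1.    ] w 0.278 F [0.4278 0.561  0.4153] gf 0.0 j [  9.3  22.2 -21.1   0.  -46.6 -21.3]
wrist clamp_knob [(array([270.8, 269.4]), 0.95)]
wrist clamp_hinge [(array([282.2, 104.4]), 0.88)]
0.07422077826878855 76.10448924224883
```

Request:
move_arm([
  [[0,0,-1],[0.003,0.014,0],0.28],
  [[0,0,-1],[0.003,0.014,0],0.28],
  [[0,0,-1],[0,0.014,0],0.28],
  [[0,0,-1],[0,0.014,0],0.28],
  [[0,0,-1],[0,0.014,0],0.28],
  [[0,0,-1],[0,0.014,0],0.28],
  [[0,0,-1],[0,0.014,0],0.28],
  [[0,0,-1],[0,0.014,0],0.28],
  [[0,0,-1],[0,0.014,0],0.28],
  [[0,0,0],[0,0,0],0.4],
  [[0,0,0],[0,0,0],0.4],
  [[0,0,0],[0,0,0],0.4],
])

```text
time_s: 8.8
tcp_pos: [0.4801, -0.0882, 0.0865]
ee_rot: [[0.636, -0.772, -0.0], [-0.772, -0.636, -0.0], [-0.0, 0.0, -1.0]]
wrist_force: [1.1, -0.1, 0.5]
gripper_width: 0.389
gripper_force: 0.0
```

Request:
move_arm([
  [[0,0,0],[0,0,-0.06],0.4],
  [[0,0,0],[0,0,-0.09],0.4],
  [[0,0,0],[0,0,-0.09],0.4],
  [[0,0,0],[0,0,-0.09],0.8],
  [[0,0,0],[0,0,0],0.8],
])

```text
time_s: 9.3
tcp_pos: [0.4838, -0.0883, 0.2586]
ee_rot: [[0.637, -0.771, 0.015], [-0.771, -0.637, -0.0], [0.01, -0.011, -1.0]]
wrist_force: [-0.8, 0.8, -0.0]
gripper_width: 0.506
gripper_force: 0.0
```

Run:
```python
from h import *
s=st();w=cap('wrist','w4');pins('wrist',w,['clamp_knob','clamp_hinge','hub_pin','eye_pin','lever_hub','lever_eye','lever_balance'])
a=cap('scene');pins('scene',a,['clamp_knob'])
for q in r.pinpoint('clamp_knob','wrist')[:1]: print(atz(w,q['centre'],.098))
for q in r.pinpoint('clamp_hinge','wrist')[:1]: print(atz(w,q['centre'],.098))
go((.59,.19,.27),0)
```

```text
t 9.3 tcp [ 0.4838 -0.0883  0.2586] yaw_y -140.42 z [ 0.0146 -0.0004 -0.9999] w 0.506 F [-0.7689  0.8015 -0.0083] gf 0.0 j [  8.7   7.  -14.8   0.2 -67.4  30.8]
wrist clamp_knob [(array([281.1, 193. ]), 0.65)]
wrist clamp_hinge [(array([289.5, 114.4]), 0.61)]
wrist hub_pin []
wrist eye_pin [(array([220.9, 155.1]), 0.92)]
wrist lever_hub [(array([ 93.9, 248.2]), 0.86), (array([405.8, 169.5]), 0.63)]
wrist lever_eye [(array([506.8, 258.5]), 0.97)]
wrist lever_balance [(array([446. , 203.1]), 0.96)]
scene clamp_knob [(array([388.4, 184.9]), 0.66), (array([261.7, 212.9]), 0.64), (array([276. , 233.6]), 0.55), (array([239.2, 265.8]), 0.47)]
[ 0.4831 -0.0861  0.098 ]
[ 0.5216 -0.1438  0.098 ]
shift tool [-0.2883 -0.5244 -0.0381] turn -24.506548914128565
```

Request:
move_arm([
  [[0,0,0],[-0.059,-0.08,-0.003],0.8],
  [[0,0,0],[-0.059,-0.08,-0.003],0.8],
  [[0,0,0],[-0.059,-0.08,-0.003],0.8],
  [[0,0,0],[-0.059,-0.08,-0.003],0.8],
  [[0,0,0],[-0.059,-0.08,-0.003],0.8],
  [[0,0,0],[-0.059,-0.08,-0.003],0.8],
  [[0,0,0],[-0.059,-0.08,-0.003],0.8],
  [[0,0,0.9],[0,0,0],0.8],
  [[0,0,0.9],[0,0,0],0.8],
  [[0,0,0.9],[0,0,0],0.8],
  [[0,0,0.9],[0,0,0],0.8],
  [[0,0,0],[0,0,0],0.8],
])

```text
time_s: 11.1
tcp_pos: [0.564, 0.2495, 0.2617]
ee_rot: [[0.325, -0.946, -0.0], [-0.946, -0.325, -0.0], [0.0, 0.001, -1.0]]
wrist_force: [-0.3, -0.1, 1.0]
gripper_width: 0.8
gripper_force: 0.0
```

Run:
```python
from h import *
s=st();w=cap('wrist','w5');pins('wrist',w,['lever_hub','lever_eye','lever_balance'])
H=r.pinpoint('lever_hub','wrist');E=r.pinpoint('lever_eye','wrist');B=r.pinpoint('lever_balance','wrist')
for z in(0,.0): 
  if H and E: 
    h=atz(w,H[0]['centre'],z);e=atz(w,E[0]['centre'],z);print(h,e,np.linalg.norm(h-e),np.degrees(np.arctan2(*(e-h)[1::-1])),h+(e-h)*52/180)
if B: print('B',atz(w,B[0]['centre'],.021))
```

```text
t 11.1 tcp [0.564  0.2495 0.2617] yaw_y -161.02 z [-0.0004 -0.0003 -1.    ] w 0.8 F [-0.3361 -0.0959  1.0038] gf 0.0 j [ 38.9  19.9   2.9  -0.  -73.  -19.9]
wrist lever_hub [(array([277. ,  62.4]), 0.7)]
wrist lever_eye [(array([269.8, 219.2]), 0.94), (array([392.7, 245.5]), 0.64)]
wrist lever_balance [(array([273.9, 116.1]), 0.56)]
[0.6053 0.1389 0.    ] [0.5555 0.3109 0.    ] 0.1791099753284386 106.13496645381967 [0.5909 0.1886 0.    ]
[0.6053 0.1389 0.    ] [0.5555 0.3109 0.    ] 0.1791099753284386 106.13496645381967 [0.5909 0.1886 0.    ]
B [0.5898 0.1938 0.021 ]
```

View pics/w5.png

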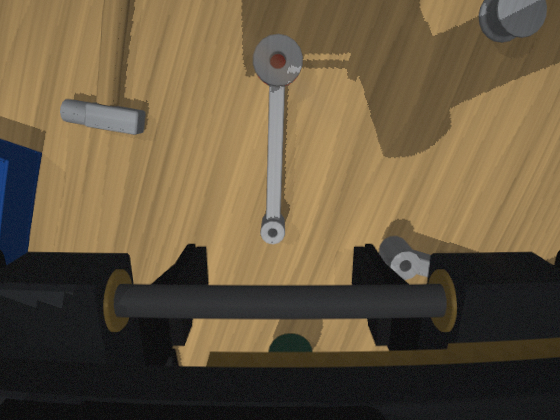

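The wrist view shows the small grey lever with hub top at (277,60) and eye top at (272,232). There is clear bench beside the web. The big lever's eye at (405,262) and the tin at (290,345) are both away from the grasp.

Run:
```python
from h import *
w=cap('wrist');b=cap('side');a=cap('scene')
g=lambda z:(atz(w,(277.5,60),z),atz(w,(272,232),z))
for z in(.03,.04,.05):
    h,e=g(z);print(z,h,e,np.linalg.norm(h-e),np.degrees(np.arctan2(*(e-h)[1::-1])))
print(tri(w,(277.5,60),a,(342.5,224)),tri(w,(272,232),a,(372,200)))
h,e=g(.04);p=h+(e-h)*52/180;print(p)
go((p[0],p[1],.12),np.degrees(np.arctan2(*(e-h)[1::-1]))+90)
```

```text
0.03 [0.6046 0.1393 0.03  ] [0.5507 0.3153 0.03  ] 0.18405574724568471 107.00695679118441
0.04 [0.6042 0.1403 0.04  ] [0.5517 0.3118 0.04  ] 0.17939203657564268 107.00695679118444
0.05 [0.6038 0.1413 0.05  ] [0.5527 0.3084 0.05  ] 0.1747283259056006 107.00695679118442
(array([0.6047, 0.1405, 0.0379]), [np.float64(0.0005848909832648401), np.float64(0.0005848909832648599)]) (array([0.552 , 0.3137, 0.0371]), [np.float64(0.0010434187805166712), np.float64(0.001043418780516727)])
[0.589  0.1898 0.04  ]
shift tool [ 0.1288 -0.0085  0.2841] turn 0.34369770003357814
```

Request:
move_arm([
  [[0,0,0.34],[0,0,0],0.7],
  [[0,0,0],[0.06,-0.004,0.06],0.7],
  [[0,0,0],[0.069,-0.004,0.06],0.7],
  [[0,0,0],[0,0,0.08],0.7],
  [[0,0,0],[0,0,0.08],0.7],
  [[0,0,0],[0,0,0.06],0.7],
  [[0,0,0],[0,0,0.03],0.7],
  [[0,0,0],[0,0,0],0.7],
  [[0,0,0],[0,0,0],0.7],
])

```text
time_s: 12.5
tcp_pos: [0.5873, 0.1891, 0.0776]
ee_rot: [[0.293, -0.956, 0.001], [-0.956, -0.293, -0.0], [0.0, -0.001, -1.0]]
wrist_force: [-0.5, 0.5, 0.6]
gripper_width: 0.704
gripper_force: 0.0
```

Run:
```python
from h import *
st();go((.589,.1898,.005),197)
```

```text
t 12.5 tcp [0.5873 0.1891 0.0776] yaw_y -162.95 z [ 0.0008 -0.     -1.    ] w 0.704 F [-0.5033  0.4588  0.5762] gf 0.0 j [ 32.9  28.9 -11.2   0.  -49.9 -15.8]
shift tool [-0.0004 -0.0035  0.1451] turn 0.008017769816977988
```

Request:
move_arm([
  [[0,0,0],[0,-0.003,0.04],0.7],
  [[0,0,0],[0,0,0.04],0.7],
  [[0,0,0],[0,0,0.035],0.7],
  [[0,0,0],[0,0,0.02],0.7],
  [[0,0,0],[0,0,0.01],0.7],
  [[0,0,0],[0,0,0],0.7],
])

```text
time_s: 13.1
tcp_pos: [0.5885, 0.1895, 0.005]
ee_rot: [[0.293, -0.956, 0.001], [-0.956, -0.293, 0.0], [-0.0, -0.001, -1.0]]
wrist_force: [-0.4, 0.8, 0.7]
gripper_width: 0.699
gripper_force: 0.0
```

Run:
```python
from h import *
st();w=cap('wrist','w6');pins('wrist',w,['lever_hub','lever_eye','lever_balance'])
```

```text
t 13.1 tcp [0.5885 0.1895 0.005 ] yaw_y -162.97 z [ 0.0006  0.0002 -1.    ] w 0.699 F [-0.3659  0.8374  0.7496] gf 0.0 j [ 32.8  34.2 -14.3   0.  -41.4 -15.8]
wrist lever_hub [(array([281.2, 155. ]), 0.69)]
wrist lever_eye [(array([279.3, 154.9]), 0.4)]
wrist lever_balance [(array([279.4, 278.3]), 0.81)]
```

View pics/w6.png

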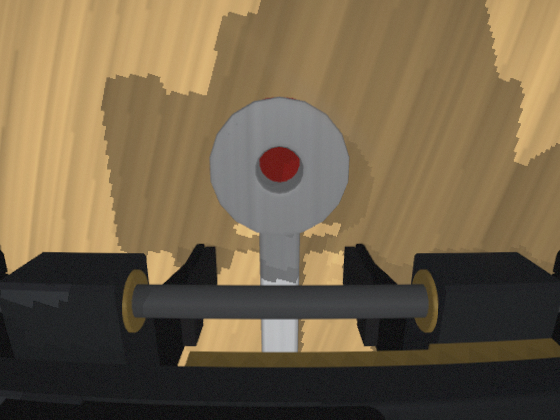

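The web at x=280 is centred between the fingers, and the hub top centre is at (280,167). Before closing I'll check the distance along the web.

Run:
```python
from h import *
s=st();w=cap('wrist');h=atz(w,(280,167),.04);R=np.array(s['ee_rot']);print(h,R.T@(h-s['tcp_pos']))
```

```text
t 13.3 tcp [0.5888 0.1897 0.0056] yaw_y -162.97 z [ 0.0018  0.0009 -1.    ] w 0.698 F [-0.1216 -0.2126  0.7883] gf 0.0 j [ 32.8  34.2 -14.3   0.  -41.4 -15.8]
[0.6045 0.1392 0.04  ] [ 0.0528 -0.0003 -0.0344]
```

Request:
move_arm([
  [[0,0,0],[0,0,0],0],
  [[0,0,0],[0,0,0],0],
  [[0,0,0],[0,0,0],0],
  [[0,0,0],[0,0,0],0],
  [[0,0,0],[0,0,0],0],
  [[0,0,0],[0,0,0],0],
  [[0,0,0],[0,0,0],0],
  [[0,0,0],[0,0,0],0],
  [[0,0,0],[0,0,0],0],
  [[0,0,0],[0,0,0],0],
])

```text
time_s: 14.35
tcp_pos: [0.5883, 0.1894, 0.0045]
ee_rot: [[0.293, -0.956, 0.0], [-0.956, -0.293, 0.0], [-0.0, -0.0, -1.0]]
wrist_force: [0.8, -0.2, -0.6]
gripper_width: 0.186
gripper_force: 30.0
```

Request:
move_arm([
  [[0,0,0],[0,0,-0.01],0],
  [[0,0,0],[0,0,-0.03],0],
  [[0,0,0],[0,0,-0.05],0],
  [[0,0,0],[0,0,-0.06],0],
  [[0,0,0],[0,0,-0.06],0],
  [[0,0,0],[0,0,-0.06],0],
  [[0,0,0],[0,0,-0.05],0],
  [[0,0,0],[0,0,-0.03],0],
  [[0,0,0],[0,0,-0.01],0],
  [[0,0,0],[0,0,0],0],
  [[0,0,0],[0,0,0],0],
])

```text
time_s: 15.45
tcp_pos: [0.5871, 0.1889, 0.1829]
ee_rot: [[0.292, -0.956, -0.003], [-0.956, -0.292, -0.001], [0.0, 0.003, -1.0]]
wrist_force: [-0.2, -0.0, -4.4]
gripper_width: 0.182
gripper_force: 30.0
```

Run:
```python
from h import *
s=st();w=cap('wrist','w7');a=cap('scene','s7');b=cap('side','d7')
for n,c in (('wrist',w),('scene',a),('side',b)): pins(n,c,['lever_hub','lever_eye','lever_balance'])
print(s['moment'])
go((.5938,-.1932,.185),201.5)
f=lambda im,x,y:cv2.resize(im['img'][y:y+120,x:x+150,::-1],(390,312))
g=cv2.resize(w['img'][:,:,::-1],(390,292));cv2.imwrite('pics/m7.png',np.vstack([np.hstack([f(a,290,150),f(b,200,110)]),np.hstack([g,g])])[:600,:780])
```

```text
t 15.45 tcp [0.5871 0.1889 0.1829] yaw_y -163.01 z [-0.0033 -0.0011 -1.    ] w 0.182 F [-0.2324 -0.0475 -4.3711] gf 29.999408572912216 j [ 32.8  23.   -3.9  -0.1 -63.2 -15.8]
wrist lever_hub [(array([280.2, 155.3]), 0.95)]
wrist lever_eye []
wrist lever_balance [(array([279.8, 279.9]), 0.8)]
scene lever_hub [(array([223.6, 229.8]), 0.77), (array([303.4, 167.7]), 0.71), (array([349.1, 185.1]), 0.63)]
scene lever_eye [(array([200.3, 204.6]), 0.79), (array([342.3, 190.3]), 0.68)]
scene lever_balance [(array([218.2, 218.5]), 0.74), (array([355.1, 174.8]), 0.63), (array([311.6, 167.4]), 0.6)]
side lever_hub [(array([155.3, 228.5]), 0.96), (array([292.2, 279.6]), 0.86), (array([278.3, 156.5]), 0.64)]
side lever_eye [(array([243.3, 314.4]), 0.81), (array([207.9, 195.3]), 0.72), (array([237.4, 138.7]), 0.64)]
side lever_balance [(array([274.5, 281.8]), 0.97), (array([169.6, 207.8]), 0.95), (array([265. , 144.7]), 0.64)]
[ 0.1008 -0.0196 -0.0175]
shift tool [ 0.7349  0.2132 -0.0009] turn -0.7822587120059225
```

View pics/m7.png

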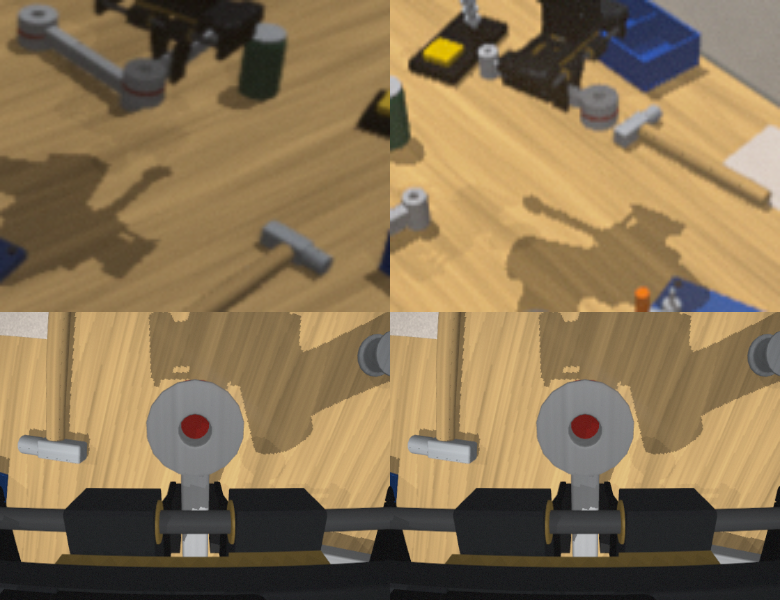

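The lever is held level. In the wrist inset its hub appears unchanged relative to the tool. Next I'll carry it over the fixture.

Request:
move_arm([
  [[0,0,-0.4],[0.03,0.009,0],0],
  [[0,0,-0.38],[0.06,0.018,0],0],
  [[0,0,0],[0.08,0.016,0],0],
  [[0,0,0],[0.08,0.016,0],0],
  [[0,0,0],[0.08,0.017,0],0],
  [[0,0,0],[0.08,0.017,0],0],
  [[0,0,0],[0.08,0.017,0],0],
  [[0,0,0],[0.08,0.017,0],0],
  [[0,0,0],[0.08,0.017,0],0],
  [[0,0,0],[0.06,0.01,0],0],
  [[0,0,0],[0.03,0.005,0],0],
  [[0,0,0],[0,0,0],0],
])

```text
time_s: 17.25
tcp_pos: [0.6473, -0.1862, 0.184]
ee_rot: [[0.364, -0.932, -0.0], [-0.932, -0.364, -0.0], [-0.0, 0.0, -1.0]]
wrist_force: [-0.6, 0.6, -3.3]
gripper_width: 0.186
gripper_force: 30.0
```

Run:
```python
from h import *
s=st();go((.5928,-.1922,.1045),201.5)
w=cap('wrist','w8');pins('wrist',w,['lever_hub','hub_pin','eye_pin','clamp_knob'])
```

```text
t 17.25 tcp [ 0.6473 -0.1862  0.184 ] yaw_y -158.68 z [-0.0004 -0.0001 -1.    ] w 0.186 F [-0.6396  0.6128 -3.2993] gf 29.999340707436204 j [ -2.3  28.3   4.8   0.  -66.6  23.6]
shift tool [-0.0285  0.1058  0.1591] turn -0.031583838610120915
wrist lever_hub [(array([513.5, 276.4]), 0.84), (array([280.3, 152.5]), 0.72)]
wrist hub_pin [(array([342.8, 150.4]), 0.62)]
wrist eye_pin []
wrist clamp_knob []
```

Request:
move_arm([
  [[0,0,0],[-0.008,0.03,0],0],
  [[0,0,0],[-0.012,0.045,0],0],
  [[0,0,0],[-0.008,0.03,0],0],
  [[0,0,0],[0,0,0],0],
  [[0,0,0],[0,0,0.03],0],
  [[0,0,0],[0,0,0.04],0],
  [[0,0,0],[0,0,0.03],0],
  [[0,0,0],[0,0,0.02],0],
  [[0,0,0],[0,0,0],0],
  [[0,0,0],[0,0,0],0],
])

```text
time_s: 18.5
tcp_pos: [0.5942, -0.1902, 0.1251]
ee_rot: [[0.367, -0.93, 0.001], [-0.93, -0.367, -0.001], [0.001, -0.001, -1.0]]
wrist_force: [-0.2, 0.9, -3.4]
gripper_width: 0.179
gripper_force: 30.0
```

Run:
```python
from h import *
s=st();go((.5928,-.1922,.1045),201.5)
a=cap('scene','s9');b=cap('side','d9');w=cap('wrist','w9')
for n,c in (('wrist',w),('scene',a),('side',b)): pins(n,c,['lever_hub','lever_eye','hub_pin','eye_pin'])
f=lambda im,x,y:cv2.resize(im['img'][y:y+120,x:x+160,::-1],(400,300),interpolation=cv2.INTER_CUBIC)
g=cv2.resize(w['img'][:,:,::-1],(400,300));cv2.imwrite('pics/m9.png',np.vstack([np.hstack([f(a,180,170),f(b,260,150)]),np.hstack([g,g])]))
```

```text
t 18.5 tcp [ 0.5942 -0.1902  0.1251] yaw_y -158.46 z [ 0.0011 -0.0006 -1.    ] w 0.179 F [-0.225   0.8725 -3.4426] gf 29.99938071705401 j [ -2.9  26.5  -7.3   0.  -56.1  24.4]
shift tool [0.0026 0.0041 0.0413] turn 0.007414989297995901
wrist lever_hub [(array([278.7, 152.1]), 0.68), (array([501.5, 292. ]), 0.65)]
wrist lever_eye []
wrist hub_pin [(array([279.7, 260. ]), 0.45)]
wrist eye_pin []
scene lever_hub [(array([242. , 245.5]), 0.92), (array([222.2, 230.6]), 0.84)]
scene lever_eye [(array([198.6, 205.2]), 0.78), (array([236.3, 267.4]), 0.71), (array([341.2, 190. ]), 0.69), (array([280. , 217.4]), 0.62)]
scene hub_pin [(array([239.6, 263.1]), 0.89)]
scene eye_pin [(array([276. , 231.8]), 0.78), (array([247.8, 232.8]), 0.73)]
side lever_hub [(array([361.8, 227.3]), 0.82), (array([152.4, 229.3]), 0.72), (array([287.8, 282.6]), 0.56)]
side lever_eye [(array([208.5, 193.4]), 0.83), (array([305.4, 207.3]), 0.72), (array([243.5, 315.3]), 0.59)]
side hub_pin [(array([362.8, 243.9]), 0.61)]
side eye_pin [(array([307.5, 223.9]), 0.86)]
```

View pics/m9.png

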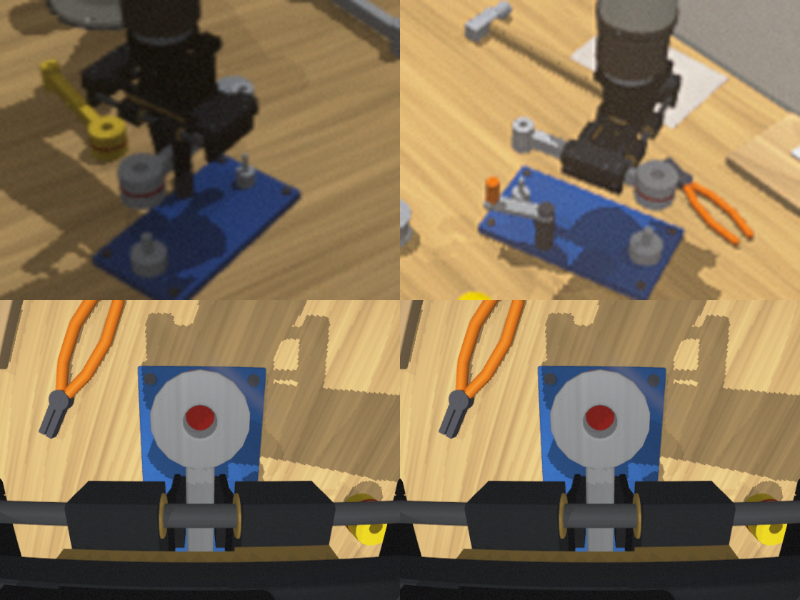

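The composite shows the clamp swung clear. The lever is level over the fixture, with its hub above the thick pin and its eye above the thin pin in both views. I'll measure the remaining offset.

Run:
```python
from h import *
s=st();R=np.array(s['ee_rot']);t=np.array(s['tcp_pos'])
a=cap('scene');b=cap('side')
print('pin',tri(a,(238.8,264),b,(358.8,242.8)),atz(a,(238.8,264),.06),atz(b,(358.8,242.8),.06))
print('eyepin',tri(a,(277,233),b,(308.5,223)),atz(b,(308.5,223),.06))
zt=t[2]-.0045+.04
print('hubtop',tri(a,(236,237),b,(363,219)),atz(a,(236,237),zt),atz(b,(363,219),zt),'pred',t+R[:,0]*.0525,zt)
print('eyetop',atz(b,(308.8,199.6),zt),'pred',t-R[:,0]*.1275)
go((.5928,-.1922,.1045),201.5)
```

```text
t 19.25 tcp [ 0.5933 -0.1904  0.1245] yaw_y -158.51 z [-0. -0. -1.] w 0.179 F [-0.3604  0.1764 -3.7213] gf 29.9991693533957 j [ -2.9  26.5  -7.4   0.  -56.1  24.4]
pin (array([ 0.6102, -0.2384,  0.0576]), [np.float64(0.0016031061194309722), np.float64(0.0016031061194309712)]) [ 0.6118 -0.2377  0.06  ] [ 0.6081 -0.2415  0.06  ]
eyepin (array([ 0.547 , -0.073 ,  0.0551]), [np.float64(0.0004947110330998783), np.float64(0.0004947110330999975)]) [ 0.5436 -0.0769  0.06  ]
hubtop (array([ 0.6142, -0.238 ,  0.1606]), [np.float64(0.0003794007649721267), np.float64(0.00037940076497201266)]) [ 0.6138 -0.2382  0.16  ] [ 0.6148 -0.2373  0.16  ] pred [ 0.6125 -0.2393  0.1245] 0.16003284930696945
eyetop [ 0.5459 -0.0704  0.16  ] pred [ 0.5466 -0.0718  0.1245]
shift tool [0.0029 0.0023 0.04  ] turn -0.0027835362167856464
```

Request:
move_arm([
  [[0,0,0],[0.001,0.001,0.01],0],
  [[0,0,0],[0.001,0.001,0.015],0],
  [[0,0,0],[0,0,0.01],0],
  [[0,0,0],[0,0,0.005],0],
  [[0,0,0],[0,0,0],0],
  [[0,0,0],[0,0,0],0],
  [[0,0,0],[0,0,0],0],
  [[0,0,0],[0,0,0],0],
])

```text
time_s: 20.15
tcp_pos: [0.593, -0.1917, 0.1049]
ee_rot: [[0.366, -0.93, 0.001], [-0.93, -0.366, -0.0], [0.0, -0.001, -1.0]]
wrist_force: [-0.5, -0.6, -4.9]
gripper_width: 0.181
gripper_force: 30.0
```

Run:
```python
from h import *
s=st();go((.5928,-.1922,.1045),201.5);print(s['joint_velocities'])
w=cap('wrist');pins('wrist',w,['lever_hub']);print(r.finish_job())
```

```text
t 20.15 tcp [ 0.593  -0.1917  0.1049] yaw_y -158.51 z [ 0.0006 -0.0001 -1.    ] w 0.181 F [-0.4589 -0.6051 -4.9318] gf 29.99951153062284 j [ -3.1  27.7  -8.6   0.  -53.7  24.5]
shift tool [0.0008 0.0007 0.0007] turn -0.0021464387250107217
[ 0.0346  0.0139  0.0262  0.0287  0.0523 -0.0475]
wrist lever_hub [(array([512.6, 307.5]), 0.85), (array([278.6, 150.4]), 0.84)]
the job is handed in; nothing more can be done
None
```

I handed the job in at 20 s: the clamp arm is swung to about 1.8 rad, clear of the pins, and the small grey lever is held level about 4 cm above the pin tips, hub over the thick pin and eye over the thin one, to within about 2 mm by my measurements; no verdict came back.

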